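# Set the sample cell square in the light path and lock it

## Robot

A 6-joint arm with a two-finger parallel gripper is mounted at the origin on a cart in front of the work surface, level with it; the furniture and walls round the work are solid. World frame = base frame: x ahead of the robot, y to its left, z up, the work surface at z = 0. Lengths are in mm, angles in degrees, forces in N, time in s.
With the tool pointing down it reaches from about 350 to 850 mm from the base axis. Payload 8.1 kg.
Tool frame: the origin (TCP) lies midway between the tips of the shut fingers; the grasp point (between the pads) lies 19 mm behind it; z points along the fingers, y is the line along which they close (so a half turn about z gives the same grasp; the last joint's range is limited). The gripper opens to 85 mm and grips with 20 to 120 N. Pads are 22 mm wide; open, the fingers measure 114 mm over their backs; the gripper's body (76 mm by 85 mm) begins 54 mm behind the grasp point. The pads swing forward as they close: fully open they stand 13 mm farther back than shut.
Start: joints at [-73.648, 7.471, 85.268, -0, 87.261, -4.893], TCP at [217.437, -559.22, 231.292] pointing down, gripper open.
Joint ranges: [-169.43, 169.43], [-51.17, 129.36], [1.28, 143.12], [-76.62, 256.62], [0, 156.53], [-152.29, 152.29]. Speed limits (degrees/s): [136.94, 136.94, 159.86, 180, 180, 180].

## Interface

Orientations are given as [roll, pitch, yaw] about the fixed x, y, z axes, in that order (R = Rz(yaw) Ry(pitch) Rx(roll)).
In Python, from bench import r, cams, sensors gives the robot as it stands (r), with the cameras (cams) and the readings (sensors).
- The arm moves only by the shell command python3 steer.py [FORCE], which reads ROWS from standard input. ROWS is a JSON list of rows, 1 to 8 of them, each written [[rx, ry, rz], [dx, dy, dz], opening]: a rotation vector rx, ry, rz in parts of the range, where 1.0 means 180 degrees, then dx, dy, dz in shares of 600 mm (1.0 is 600 mm), then the finger opening in mm; each row is the pose to reach, as a shift and turn from the pose commanded when the command began, along the tool's axes at that moment; what a row does not reach only later rows make up. A row lasts 1/8 s, in which the tool goes at most 62.5 mm and 10.7 degrees, less where a joint would pass 70% of its speed; a pose out of reach is approached as far as the arm can. The fingers move at their own pace and stop on an object; FORCE is the grip in N (left out, the last holds). Time passes only in rows, so rows that do not move let the fingers close. It prints the time, the measured TCP pose, the force, the opening and the grip force at its end. A shift or turn number past 1, either way, is cut back to 1. Input that does not fit is refused with a message, and nothing moves.
- sensors.sense(): the state, without advancing time (a new reading comes with each control period).
- cams.snapshot(name): name is "scene" or "top" or "wrist"; returns a dict with "pixels" (420x560x3 uint8, blue, green, red), "fx", "fy", "cx", "cy" (pixels), "pose" (4x4, takes a point from camera to world coordinates). Camera axes: x right, y up, looking along -z (the intrinsics and any distortion apply to the point x, -y, -z); pixel columns grow to the right and rows downward; lengths in mm; the calibration is good to about 2 mm. A picture is of the moment at which its call begins. There is no depth.
- r.hand_in(): hands the job in; it is judged then, once.
The state is a dict: "time": time; "joint_pos": joint angles; "qd": joint speeds; "joint_efforts": joint torques, N m; "tool_pos": TCP position; "tcp_rot": TCP orientation; "ft_force": force on the tool from outside, world axes, zero at the start; "wrist_torque": the same for the moment, N m; "finger_gap": finger opening in mm; "grip_force": force on a finger pad.
Only numpy, scipy, OpenCV 4.12 (cv2) and the standard library are available. Lean on these libraries where they do the work, as an engineer would, in place of code of your own. Each camera call takes 0.05 s, during which the arm holds its last target. There are 200 camera calls.

## Task

Slide the glass sample cell across the deck of the light gauge into its lane between the two housings, fully home against the back stop, so that its two clear faces look squarely at the two lenses. Do not lift or tip the cell off the deck. Once it is home, swing the red keeper arm all the way round until it is fully shut behind the cell, and leave the things lying around undisturbed.

Things in the scene. Friction and masses are not known exactly. Their poses are not given: they have to be found in the camera images.
- gauge: Light gauge fixed to the bench. Origin on the bench top straight below the middle of the light path; x along the lane from the open front deck to the back stop, y along the light path towards the grey lamp housing (blue detector at -y). In mm: aluminium deck, top z = 10, x -200 to 45, y +-100; housings x -20 to 30, |y| 40 to 85, tops z = 70; lens barrels reach in to |y| = 34 at x = 0, z = 40.
- lane_mouth (a point): Middle of the entrance of the straight lane, on the deck, at gauge x = -30, y = 0. Two dark rails 12 mm high, inner faces at y = +-23 mm, run from here to x = 25; in front they flare out to an inner half width of about 38 mm at x = -62.
- back_stop (a point): Middle of the foot of the back stop's face, on the deck, at gauge x = 18 mm, y = 0; the stop is 12 mm high and 59 mm wide.
- path_mid (a point): Middle of the light path in the seat, midway between the lenses, 30 mm above the deck (z = 40 mm in the gauge frame, x = y = 0); axes as the gauge.
- cell: Glass cell, 0.25 kg: 36 mm along x, 44 along y, 52 high (plug on top: looks only). Clear faces at +-y, white frosted faces at +-x; either clear face may meet either lens. Origin: centre of underside. On the front deck, up to 0.6 rad askew. Pushed 15 mm above the deck it slides upright; two fingertips side by side square it. Slippery. Home against the stop, its origin is below path_mid.
- keeper (a joint): Red keeper arm on a vertical post; rad, 0 = fully shut (hard stop), lying along gauge +y across the lane behind the cell; grows counterclockwise from above: points along gauge -x at 1.57, -y at 3.14. Starts at 2.55 to 2.95; light friction, stays where left. Arm 92 mm long from the axis, 10 wide, 12 high, mid height 28 mm above the deck.
- keeper_pad (a point): Rubber pad, 24 mm wide, 58 mm from the hinge axis, on the side of the arm that meets the cell; the point is on the pad's face, 13.5 mm from the arm's centre line. Shut, it stops about 2.5 mm short of a cell that is home.
- keeper_hinge (a point): Hinge axis of the keeper arm, at gauge x = -34, y = -58, 28 mm above the deck.
- keeper_pin (a point): Upright steel pin, 10 mm thick, at the keeper arm's end, 85 mm from the hinge axis; the point is at mid height of the arm and the pin stands up to 31 mm above it.
- jar: White glaze jar with blue cap, 57 x 56 x 74 mm, origin at the underside; a bystander.
- pen: Blue marker pen, 130 x 18 x 20 mm, lying; a bystander.
- plate_a: Small cream glazed plate, 23 x 23 x 8 mm; a bystander.
- plate_b: Second such plate; a bystander.

How it is judged:
By the outcome, as a careful person would: the job done as asked, in the order asked, and still so for the second after the job is handed in, with the robot touching nothing.
It also fails if it takes over 72 s, if anything falls off the work surface, if the arm or the gripper's body presses on something with over 40 N, if the wrist force passes 120 N, or if a joint passes its speed limit or range.

## Working session

There is one attempt and no reset: what is moved stays moved. The work goes in short steps, Python scripts to look and compute and a shell command to move; the robot and the scene stay as the last step left them, time stands still between calls to the robot, and variables do not carry over. Pictures are saved under pics/ and viewed, at most 12 in all, crops included, and the job is handed in when it is done.

```bash
ls; mkdir -p pics
python3 - <<'E'
from bench import r, cams, sensors
import cv2,numpy as np
for n in ("scene","top"):
    s=cams.snapshot(n); cv2.imwrite(f"pics/{n}0.png",s["pixels"]); print(n,s["fx"],s["fy"],s["cx"],s["cy"],[k for k in s]); print(np.round(s["pose"],3).tolist())
print(sensors.sense())
E
```

```text
bench.py
pics
steer.py
scene 494.64255993863065 494.64255993863065 276.32660420285714 204.85358331446415 ['pixels', 'fx', 'fy', 'cx', 'cy', 'pose']
[[-0.578, 0.622, -0.529, -139.339], [-0.816, -0.43, 0.386, 607.395], [0.013, 0.655, 0.756, 983.729], [0.0, 0.0, 0.0, 1.0]]
top 451.9611437636188 451.9611437636188 274.749008861203 210.46981874790524 ['pixels', 'fx', 'fy', 'cx', 'cy', 'pose']
[[-0.008, 0.992, -0.122, 368.693], [-1.0, -0.008, -0.001, 131.47], [-0.002, 0.122, 0.992, 1087.746], [0.0, 0.0, 0.0, 1.0]]
{'time': 0.1, 'joint_pos': array([-7.36478064e+01,  7.51054838e+00,  8.53234690e+01,  9.95299153e-04,
        8.72630648e+01, -4.89272202e+00]), 'qd': array([ 0.00879779, -0.12178917, -0.11977506, -0.00800574,  0.05022357,
        0.00147704]), 'joint_efforts': array([ 1.85353019e-03, -5.70950246e+01, -5.01942694e+01, -1.29106165e-04,
        8.19966051e-03,  2.52808172e-05]), 'tool_pos': array([ 217.30050599, -558.72587572,  230.34765836]), 'tcp_rot': array([-1.79903356e+02, -9.27062929e-03,  2.12448595e+01]), 'ft_force': array([-0.45872416, -0.23540304,  0.58529315]), 'wrist_torque': array([0.01207068, 0.03746008, 0.00651762]), 'grip_force': 0.0, 'finger_gap': 85.61112408853072}
```

View pics/top0.png

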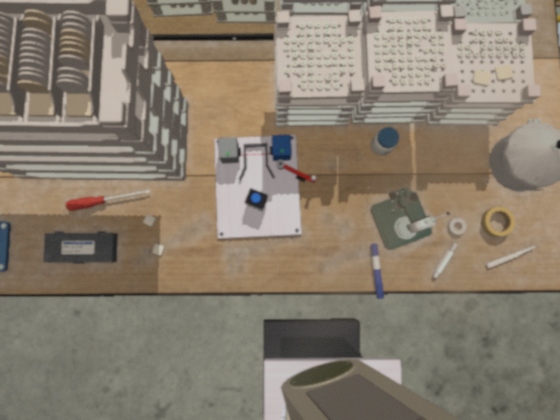

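View pics/scene0.png

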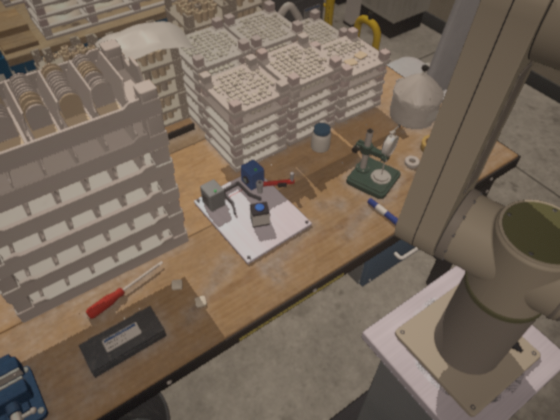

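The top view shows the deck at cols 216-300, rows 136-238. The cell (blue/black plug) is at about (257,199), the grey lamp at (229,150), the blue detector at (282,147), and the red keeper runs from (281,165) to (314,179). The scene view shows the same objects, with tall racks behind and to the left. Next I'll crop both for accurate measurement.

```bash
cat > h.py <<'E'
import cv2,numpy as np
from bench import r, cams, sensors
def proj(s,P):
    P=np.atleast_2d(P).astype(float); T=s["pose"]; c=(P-T[:3,3])@T[:3,:3]
    return np.c_[s["cx"]+s["fx"]*c[:,0]/-c[:,2], s["cy"]-s["fy"]*c[:,1]/-c[:,2]]
def ray(s,uv):
    uv=np.atleast_2d(uv).astype(float); T=s["pose"]
    d=np.c_[(uv[:,0]-s["cx"])/s["fx"],-(uv[:,1]-s["cy"])/s["fy"],-np.ones(len(uv))]@T[:3,:3].T
    return T[:3,3],d
def onz(s,uv,z):
    o,d=ray(s,uv); return o+d*((z-o[2])/d[:,2])[:,None]
def tri(views):
    A=np.zeros((3,3));b=np.zeros(3)
    for s,uv in views:
        o,d=ray(s,uv); d=d[0]/np.linalg.norm(d[0]); M=np.eye(3)-np.outer(d,d); A+=M;b+=M@o
    return np.linalg.solve(A,b)
E
python3 - <<'E'
from h import *
t=cams.snapshot("top"); 
m=cv2.inRange(cv2.cvtColor(t["pixels"],cv2.COLOR_BGR2HSV),(0,0,150),(180,60,255)); m[:130]=0;m[245:]=0;m[:,:205]=0;m[:,310:]=0
m=cv2.morphologyEx(m,cv2.MORPH_OPEN,np.ones((3,3)))
c=max(cv2.findContours(m,0,2)[0],key=cv2.contourArea)
rc=cv2.minAreaRect(cv2.convexHull(c)); b=cv2.boxPoints(rc); print(rc); print(onz(t,b,10).round(1))
im=cv2.resize(t["pixels"][130:245,205:325],None,fx=5,fy=5,interpolation=cv2.INTER_CUBIC)
cv2.imwrite("pics/topc.png",im)
s=cams.snapshot("scene"); cv2.imwrite("pics/scc.png",cv2.resize(s["pixels"][140:270,180:340],None,fx=4.6,fy=4.6,interpolation=cv2.INTER_CUBIC))
E
```

```text
((256.94537353515625, 185.88070678710938), (100.41719818115234, 85.80042266845703), 87.20729064941406)
[[682.2 285.4  10. ]
 [691.   75.2  10. ]
 [444.6  66.9  10. ]
 [436.2 271.4  10. ]]
```

View pics/topc.png

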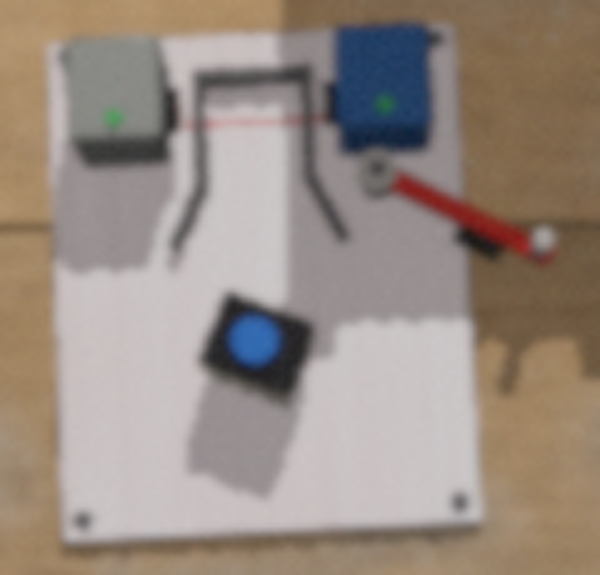

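View pics/scc.png

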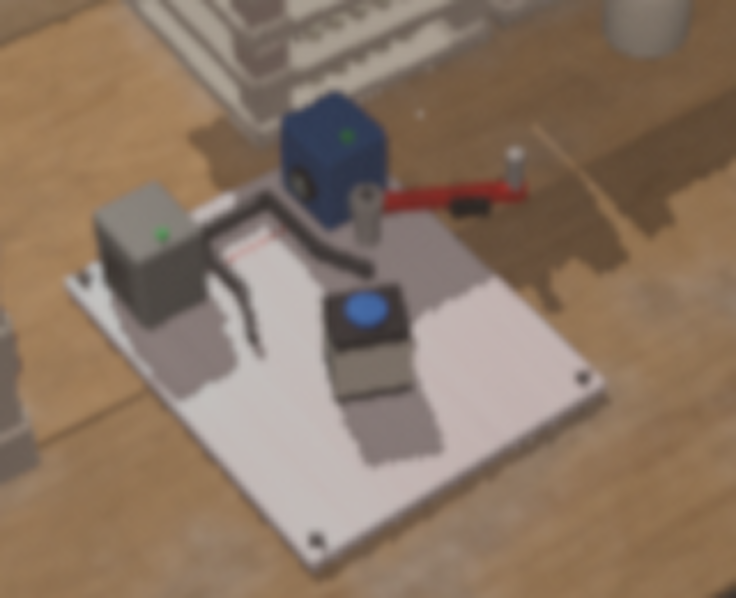

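Both crops are clear. In the top crop, the cell's black top is centred at about (256,343), the rail flare tips are at (175,248) and (345,238), and the keeper hinge is at (377,175) with its pin at (543,238). The scene crop shows the same layout, with the cell askew by about 20° and the lane free. Next I'll bring the wrist camera over the gauge.

The manual's scale: shifts go in shares of 600 mm and turns go in shares of 180 degrees. Converting my numbers, -338 mm / 600 = -0.5633, -290 mm / 600 = -0.4833.

```bash
echo '[[[0, 0, 0], [0.0167, -0.0167, -0.0917], 85], [[0, 0, 0], [0.0667, -0.0833, -0.1667], 85], [[0, 0, 0], [0.1267, -0.1633, -0.1667], 85], [[0, 0, 0], [0.1867, -0.2433, -0.1667], 85], [[0, 0, 0], [0.2467, -0.3233, -0.1667], 85], [[0, 0, 0], [0.3067, -0.4033, -0.1667], 85], [[0, 0, 0], [0.3667, -0.4833, -0.1667], 85], [[0, 0, 0], [0.4267, -0.5633, -0.1667], 85]]' | python3 steer.py; echo '[[[0, 0, 0.0222], [0.06, -0.08, 0], 85], [[0, 0, 0.0556], [0.12, -0.16, 0], 85], [[0, 0, 0.0889], [0.18, -0.24, 0], 85], [[0, 0, 0.1306], [0.25, -0.3333, 0], 85], [[0, 0, 0.1306], [0.25, -0.3333, 0], 85]]' | python3 steer.py
python3 - <<'E'
from h import *
w=cams.snapshot("wrist"); cv2.imwrite("pics/w1.png",w["pixels"]); print(w["fx"],w["cx"],w["cy"],w["pose"].round(2).tolist())
E
```

```text
time: 1.2
tool_pos: [333.6, -149.7, 331.3]
tcp_rot: [180.0, -0.0, 21.2]
ft_force: [0.9, -0.2, 0.4]
finger_gap: 85.2
grip_force: 0.0
time: 1.82
tool_pos: [400.8, 92.7, 330.9]
tcp_rot: [-180.0, 0.0, -2.1]
ft_force: [-0.6, -0.4, -0.3]
finger_gap: 85.0
grip_force: 0.0
361.80643792363355 272.53406661189655 207.1048553609835 [[-0.04, 0.96, 0.27, 469.14], [-1.0, -0.03, -0.01, 90.99], [-0.0, -0.27, 0.96, 474.23], [0.0, 0.0, 0.0, 1.0]]
```

View pics/w1.png

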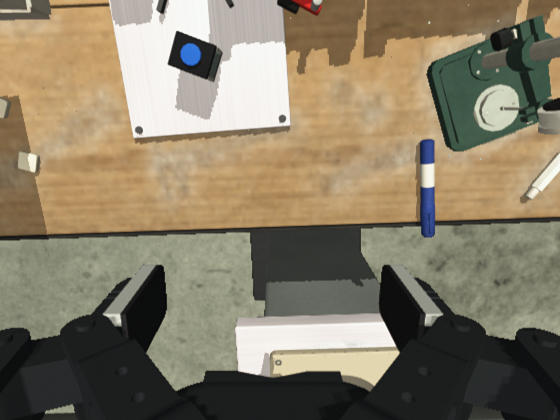

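The wrist camera looks back from ahead of the tool. It shows the cell top at (195,55) and the deck's front screws at (139,130) and (283,119). The gauge needs to be centred, so I'll move forward and left.

To row units: 130 mm / 600 = 0.2167, 100 mm / 600 = 0.1667.

```bash
echo '[[[0, 0, 0], [0.0833, -0.05, 0], 85], [[0, 0, 0], [0.1667, -0.1, 0], 85], [[0, 0, 0], [0.2167, -0.1333, 0], 85], [[0, 0, 0], [0.2167, -0.1333, 0], 85], [[0, 0, 0], [0.2167, -0.1333, 0], 85]]' | python3 steer.py
python3 - <<'E'
from h import *
w=cams.snapshot("wrist"); cv2.imwrite("pics/w2.png",w["pixels"]); np.save("pics/w2.npy",dict(w)); print(w["pose"].round(3).tolist())
E
```

```text
time: 2.5
tool_pos: [533.7, 162.7, 331.2]
tcp_rot: [180.0, 0.0, -2.3]
ft_force: [-0.0, -0.5, 0.1]
finger_gap: 85.1
grip_force: 0.0
[[-0.04, 0.961, 0.272, 602.119], [-0.999, -0.039, -0.011, 160.846], [0.0, -0.273, 0.962, 474.519], [0.0, 0.0, 0.0, 1.0]]
```

View pics/w2.png

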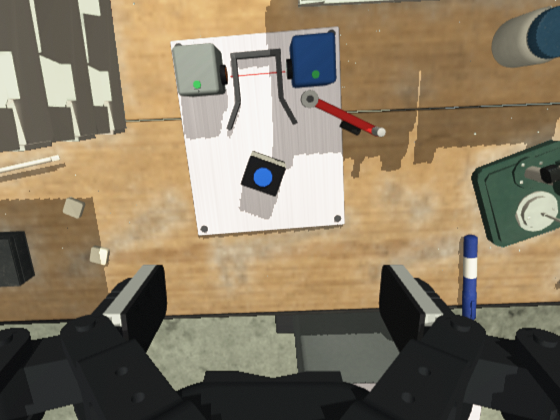

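The full gauge is visible: deck corners near (172,42), (337,28), (343,226) and (199,237), the cell top centred at about (263,176), the hinge at (310,99) and the pin at (380,132).

```bash
cat >> h.py <<'E'
def quad(s,lo,hi,box,k=3):
    hsv=cv2.cvtColor(s["pixels"],cv2.COLOR_BGR2HSV); m=cv2.inRange(hsv,lo,hi); z=np.zeros_like(m); x0,y0,x1,y1=box; z[y0:y1,x0:x1]=m[y0:y1,x0:x1]
    z=cv2.morphologyEx(z,cv2.MORPH_OPEN,np.ones((k,k))) if k>1 else z
    c=max(cv2.findContours(z,0,1)[0],key=cv2.contourArea)
    return cv2.convexHull(c)[:,0,:].astype(float),cv2.contourArea(c),z
def blob(s,lo,hi,box):
    h,a,z=quad(s,lo,hi,box,1); n,l,st,ce=cv2.connectedComponentsWithStats(z); i=1+np.argmax(st[1:,4]); return ce[i],st[i,4],np.argwhere(l==i)[:,::-1].astype(float)
E
python3 - <<'E'
from h import *
w=np.load("pics/w2.npy",allow_pickle=True).item(); t=cams.snapshot("top")
for s,b in ((w,(160,20,355,245)),(t,(205,130,310,245))):
    h,a,z=quad(s,(0,0,90),(180,60,255),b)
    q=cv2.minEnclosingTriangle
    P=cv2.approxPolyN(h.reshape(-1,1,2).astype(np.float32),4,-1,True).reshape(-1,2) if hasattr(cv2,"approxPolyN") else None
    print("deck",a,P.round(1).tolist()); print(onz(s,P,10).round(1).tolist())
for s,cb,bb,rb,pb in ((w,(230,145,300,205),(245,160,285,200),(290,85,395,145),(368,120,392,142)),(t,(240,183,272,215),(245,188,266,210),(275,155,320,185),(305,170,320,186))):
    c,n,p=blob(s,(100,120,120),(130,255,255),bb); print("plug",c,n)
    h,a,z=quad(s,(0,0,0),(180,255,60),cb,1); rc=cv2.minAreaRect(h.astype(np.float32)); print("cap",rc,onz(s,cv2.boxPoints(rc),62).round(1).tolist())
    c,n,p=blob(s,(0,130,90),(8,255,255),rb); rc=cv2.minAreaRect(p.astype(np.float32)); print("red",c,n,rc)
    c,n,p=blob(s,(0,0,170),(180,60,255),pb); print("pin",c,n)
E
```

```text
Traceback (most recent call last):
cv2.error: OpenCV(4.12.0) :-1: error: (-5:Bad argument) in function 'approxPolyN'
> Overload resolution failed:
>  - Argument 'epsilon_percentage' must be float, not bool
>  - Argument 'epsilon_percentage' must be float, not bool
```

Run:
```python
from h import *
w=np.load("pics/w2.npy",allow_pickle=True).item(); t=cams.snapshot("top")
for s,b in ((w,(160,20,355,245)),(t,(205,130,310,245))):
    h,a,z=quad(s,(0,0,90),(180,60,255),b)
    P=cv2.approxPolyN(h.reshape(-1,1,2).astype(np.float32),4).reshape(-1,2)
    print("deck",a,P.round(1).tolist()); print(onz(s,P,10).round(1).tolist())
for s,cb,bb,rb,pb in ((w,(230,145,300,205),(245,160,285,200),(290,85,395,145),(368,120,392,142)),(t,(240,183,272,215),(245,188,266,210),(275,155,320,185),(305,170,320,186))):
    c,n,p=blob(s,(100,120,120),(130,255,255),bb); print("plug",c,n)
    h,a,z=quad(s,(0,0,0),(180,255,60),cb,1); rc=cv2.minAreaRect(h.astype(np.float32)); print("cap",rc,onz(s,cv2.boxPoints(rc),62).round(1).tolist())
    c,n,p=blob(s,(0,130,90),(8,255,255),rb); rc=cv2.minAreaRect(p.astype(np.float32)); print("red",c,n,rc)
    c,n,p=blob(s,(0,0,170),(180,60,255),pb); print("pin",c,n)
```

```text
deck 30574.0 [[344.5, 224.39999389648438], [198.0, 235.3000030517578], [169.5, 40.29999923706055], [338.5, 25.799999237060547]]
[[442.4, 69.8, 10.0], [434.8, 269.3, 10.0], [679.9, 279.3, 10.0], [687.5, 80.2, 10.0]]
deck 6060.0 [[297.29998779296875, 170.5], [302.5, 235.1999969482422], [205.0, 246.0], [205.0, 163.0]]
[[599.0, 76.7, 10.0], [441.6, 66.3, 10.0], [417.7, 298.8, 10.0], [619.3, 301.0, 10.0]]
plug [262.50719424 176.68345324] 278
cap ((262.8372497558594, 175.5303497314453), (36.42472839355469, 30.264963150024414), 19.179006576538086) [[514.9, 201.4, 62.0], [547.7, 187.9, 62.0], [532.4, 149.2, 62.0], [499.0, 161.9, 62.0]]
red [345.02607076 115.97392924] 537 ((345.300048828125, 116.40003204345703), (63.504329681396484, 9.391485214233398), 26.56505012512207)
pin [381.09615385 131.61538462] 52
plug [255.43421053 197.39473684] 76
cap ((256.1999816894531, 198.90000915527344), (17.39252281188965, 14.230247497558594), 18.43494987487793) [[513.1, 198.5, 62.0], [544.4, 188.1, 62.0], [531.3, 150.3, 62.0], [500.1, 160.7, 62.0]]
red [296.93939394 171.90909091] 66 ((297.10003662109375, 171.80001831054688), (16.994115829467773, 4.0249223709106445), 26.56505012512207)
pin [318.75 173.25] 12
```

Measured gauge: origin about (638.6, 177.8), yaw +2.3°. The cell is at gauge (-115, 2) with yaw about -24°. The deck measures 245x200 and the cell's 36/44 edges agree between views, so the heights check out. Now I'll go behind the cell with the fingers nearly shut.

```bash
python3 - <<'E'
from h import *
w=np.load("pics/w2.npy",allow_pickle=True).item(); t=cams.snapshot("top")
print("cap z",tri([(w,(262.84,175.53)),(t,(256.2,198.9))]),"deck FR",tri([(w,(344.5,224.4)),(t,(302,235.0))]))
E
echo '[[[0, 0, 0], [-0.0667, -0.0033, 0.0667], 16], [[0, 0, -0.0256], [-0.1333, -0.0075, 0.15], 16], [[0, 0, -0.0256], [-0.1333, -0.0075, 0.25], 16], [[0, 0, -0.0256], [-0.1333, -0.0075, 0.35], 16], [[0, 0, -0.0256], [-0.1333, -0.0075, 0.4333], 16], [[0, 0, -0.0256], [-0.1333, -0.0075, 0.4917], 16], [[0, 0, -0.0256], [-0.1333, -0.0075, 0.51], 16], [[0, 0, -0.0256], [-0.1333, -0.0075, 0.51], 16]]' | python3 steer.py 30
```

```text
cap z [522.86835524 174.93314044  57.51208583] deck FR [441.8769431   68.30898857   7.62479271]
time: 3.7
tool_pos: [454.2, 171.7, 25.8]
tcp_rot: [-180.0, -0.0, 2.3]
ft_force: [0.3, 0.1, 0.7]
finger_gap: 16.3
grip_force: 0.0
```

To row units: 60 mm / 600 = 0.1, 54 mm / 600 = 0.09.

```bash
echo '[[[0, 0, 0], [0.0233, 0.0017, 0], 16], [[0, 0, 0], [0.04, 0.0017, 0], 16], [[0, 0, 0], [0.05, 0.0017, 0], 16], [[0, 0, 0], [0.06, 0.0017, 0], 16], [[0, 0, 0], [0.07, 0.0017, 0], 16], [[0, 0, 0], [0.08, 0.0017, 0], 16], [[0, 0, 0], [0.09, 0.0017, 0], 16], [[0, 0, 0], [0.1, 0.0017, 0], 16]]' | python3 steer.py; echo '[[[0, 0, 0], [0.0083, 0, 0], 16], [[0, 0, 0], [0.015, 0, 0], 16], [[0, 0, 0], [0.015, 0, 0], 16]]' | python3 steer.py
cat >> h.py <<'E'
G=np.array([638.6,177.8]); A=np.radians(2.3); GR=np.array([[np.cos(A),np.sin(A)],[-np.sin(A),np.cos(A)]])
def tog(p): return (np.atleast_2d(p)[:,:2]-G)@GR.T
def fromg(p): return np.atleast_2d(p)@GR+G
E
python3 - <<'E'
from h import *
t=cams.snapshot("top"); sc=cams.snapshot("scene"); w=cams.snapshot("wrist")
print("tcp g",tog(sensors.sense()["tool_pos"]))
im=[cv2.resize(s["pixels"][b[1]:b[3],b[0]:b[2]],(400,400),interpolation=cv2.INTER_CUBIC) for s,b in ((t,(210,130,330,250)),(sc,(190,140,320,270)))]
cv2.imwrite("pics/p3.png",np.hstack(im)); cv2.imwrite("pics/w3.png",w["pixels"])
E
```

```text
time: 4.7
tool_pos: [514.5, 173.3, 25.3]
tcp_rot: [180.0, 0.0, 2.3]
ft_force: [-0.3, 0.6, 0.8]
finger_gap: 16.2
grip_force: 0.5
time: 5.08
tool_pos: [523.6, 173.7, 25.4]
tcp_rot: [-180.0, -0.0, 2.3]
ft_force: [0.6, -0.3, -0.4]
finger_gap: 16.3
grip_force: 0.0
tcp g [[-115.55228792    0.4824767 ]]
```

View pics/w3.png

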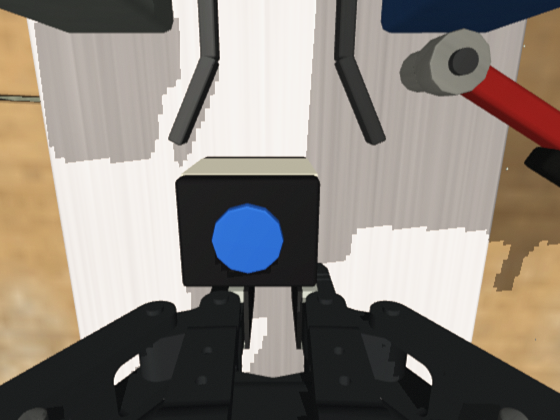

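The cell is squared against the fingertips: cap corners at about (178,178), (319,178), (317,285) and (183,285). The rail inner edges are near cols 218 and 334 at row 30, so the cell sits somewhat left (+y). I'll compute the offset.

Run:
```python
from h import *
w=cams.snapshot("wrist")
print("cap",tog(onz(w,[(178,178),(319,178),(317,285),(183,285)],62)).round(1).tolist())
g=cv2.cvtColor(w["pixels"],cv2.COLOR_BGR2GRAY).astype(int)
for row in (15,30,45):
    dk=[c for c in range(190,370) if g[row,c]<75]; L=[c for c in dk if c<276]; R=[c for c in dk if c>276]
    print(row,L[0],L[-1],R[0],R[-1],"outer/inner top", tog(onz(w,[(L[0],row),(L[-1],row),(R[0],row),(R[-1],row)],22)).round(1).tolist())
print(tog(onz(w,[(180,135),(375,135)],22)).round(1).tolist(),"hinge",tog(onz(w,[(464,62)],60)))
```

```text
cap [[-68.3, 29.7], [-68.2, -12.5], [-103.7, -13.1], [-103.8, 30.6]]
15 199 217 336 355 outer/inner top [[-15.5, 28.4], [-15.5, 21.8], [-15.5, -21.8], [-15.5, -28.8]]
30 200 217 335 354 outer/inner top [[-20.5, 28.3], [-20.5, 22.0], [-20.5, -21.7], [-20.5, -28.7]]
45 201 218 335 354 outer/inner top [[-25.6, 28.2], [-25.6, 21.8], [-25.6, -21.9], [-25.6, -29.0]]
[[-58.8, 38.3], [-58.7, -39.4]] hinge [[-35.56361239 -52.25603537]]
```

The cell is square and the lane centre matches my frame, but the cell is about 8.6 mm off towards +y. I'll go round and nudge it sideways from its +y side.

To row units: -66 mm / 600 = -0.11, -40 mm / 600 = -0.0667.

```bash
echo '[[[0, 0, 0], [-0.02, 0, 0], 16], [[0, 0, 0], [-0.0367, 0, 0], 16], [[0, 0, 0], [-0.0367, -0.0667, 0], 16], [[0, 0, 0], [-0.0367, -0.11, 0], 16], [[0, 0, 0], [0.0167, -0.11, 0], 16], [[0, 0, 0], [0.0483, -0.11, 0], 16], [[0, 0, 0], [0.0483, -0.11, 0], 16]]' | python3 steer.py ; echo '[[[0, 0, 0], [0, 0.0133, 0], 16], [[0, 0, 0], [0, 0.02, 0], 16], [[0, 0, 0], [0, 0.025, 0], 16], [[0, 0, 0], [0, 0.0283, 0], 16], [[0, 0, 0], [0, 0.03, 0], 16], [[0, 0, 0], [0, 0.03, 0], 16]]' | python3 steer.py
python3 - <<'E'
from h import *
w=cams.snapshot("wrist");cv2.imwrite("pics/w4.png",w["pixels"]); print("tcp g",tog(sensors.sense()["tool_pos"]))
h,a,z=quad(w,(0,0,0),(180,255,60),(150,120,530,290),5)
for s in (w,):
    c,n,p=blob(s,(100,120,120),(130,255,255),(220,100,560,300)); print("plug",c,n,tog(onz(s,c,66)))
E
```

```text
time: 6.15
tool_pos: [549.8, 240.8, 25.5]
tcp_rot: [-180.0, -0.0, 2.3]
ft_force: [-0.6, -0.1, 0.0]
finger_gap: 15.8
grip_force: 0.0
time: 6.9
tool_pos: [550.2, 222.7, 25.3]
tcp_rot: [180.0, -0.0, 2.3]
ft_force: [0.2, 0.2, 1.0]
finger_gap: 15.8
grip_force: 0.0
tcp g [[-86.49449921  48.46137268]]
plug [410.17039106 295.06145251] 358 [[-76.09519446   5.75070319]]
```

View pics/w4.png

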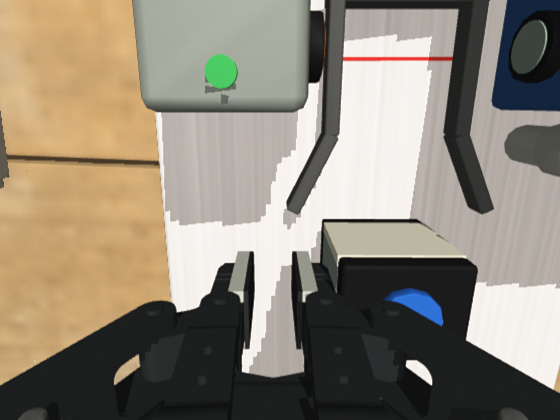

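The finger is touching the cell's +y side. The cap's front corners are at about (338,261) and (476,261), and the cell is still square. The rails' front ends are at (294,212) and (482,210).

Run:
```python
from h import *
w=cams.snapshot("wrist")
print(tog(onz(w,[(338,261),(476,261)],62)).round(1).tolist())
```

```text
[[-66.2, 28.4], [-66.2, -15.7]]
```

To row units: -18 mm / 600 = -0.03, -10 mm / 600 = -0.0167.

```bash
echo '[[[0, 0, 0], [0, 0.0033, 0], 16], [[0, 0, 0], [0, 0.0067, 0], 16], [[0, 0, 0], [0, 0.0092, 0], 16], [[0, 0, 0], [0, 0.0108, 0], 16], [[0, 0, 0], [0, 0.0108, 0], 16], [[0, 0, 0], [0, -0.0167, 0], 16], [[0, 0, 0], [0, -0.03, 0], 16]]' | python3 steer.py; echo '[[[0, 0, 0], [-0.0833, 0, 0], 16], [[0, 0, 0], [-0.0833, 0, 0], 16], [[0, 0, 0], [-0.0833, 0.0667, 0], 16], [[0, 0, 0], [-0.0833, 0.11, 0], 16], [[0, 0, 0], [-0.0667, 0.11, 0], 16], [[0, 0, 0], [-0.0667, 0.11, 0], 16]]' | python3 steer.py
python3 - <<'E'
from h import *
w=cams.snapshot("wrist"); print("tcp g",tog(sensors.sense()["tool_pos"]))
h,a,z=quad(w,(0,0,0),(180,255,60),(150,100,345,265),5); rc=cv2.minAreaRect(h.astype(np.float32)); print(a,rc,tog(onz(w,cv2.boxPoints(rc),62)).round(1).tolist())
c,n,p=blob(w,(100,120,120),(130,255,255),(200,100,330,300)); print("plug",c,n,tog(onz(w,c,66)))
E
```

```text
time: 7.88
tool_pos: [549.4, 242.1, 25.4]
tcp_rot: [-180.0, -0.0, 2.4]
ft_force: [-0.4, -0.2, 1.0]
finger_gap: 15.7
grip_force: 0.0
time: 8.62
tool_pos: [513.8, 173.9, 26.0]
tcp_rot: [-180.0, -0.1, 2.3]
ft_force: [0.3, 0.7, 0.3]
finger_gap: 16.2
grip_force: 0.0
tcp g [[-125.57575392    1.30503833]]
14735.5 ((277.5, 203.5), (121.0, 133.0), 90.0) [[-67.4, 20.1], [-67.4, -19.0], [-106.0, -21.1], [-106.1, 21.9]]
plug [283.95410993 205.43469491] 3966 [[-85.32624539  -1.37128929]]
```

To row units: 63 mm / 600 = 0.105, 55 mm / 600 = 0.0917.

```bash
echo '[[[0, 0, 0], [0.0133, 0.0022, 0], 16], [[0, 0, 0], [0.025, 0.0022, 0], 16], [[0, 0, 0], [0.0383, 0.0022, 0], 16], [[0, 0, 0], [0.0517, 0.0022, 0], 16], [[0, 0, 0], [0.065, 0.0022, 0], 16], [[0, 0, 0], [0.0783, 0.0022, 0], 16], [[0, 0, 0], [0.0917, 0.0022, 0], 16], [[0, 0, 0], [0.105, 0.0022, 0], 16]]' | python3 steer.py; echo '[[[0, 0, 0], [0.01, 0, 0], 16], [[0, 0, 0], [0.02, 0, 0], 16], [[0, 0, 0], [0.03, 0, 0], 16], [[0, 0, 0], [0.0383, 0, 0], 16], [[0, 0, 0], [0.0433, 0, 0], 16], [[0, 0, 0], [0.0483, 0, 0], 16], [[0, 0, 0], [0.0483, 0, 0], 16]]' | python3 steer.py
python3 - <<'E'
from h import *
w=cams.snapshot("wrist");cv2.imwrite("pics/w5.png",w["pixels"]); print("tcp g",tog(sensors.sense()["tool_pos"]))
c,n,p=blob(w,(100,120,120),(130,255,255),(200,100,330,300)); print("plug",c,n,tog(onz(w,c,66)))
E
```

```text
time: 9.68
tool_pos: [575.7, 174.4, 25.2]
tcp_rot: [180.0, 0.0, 2.3]
ft_force: [-0.8, -0.5, -1.1]
finger_gap: 16.3
grip_force: 0.4
time: 10.55
tool_pos: [604.5, 175.7, 25.4]
tcp_rot: [-180.0, -0.0, 2.3]
ft_force: [0.6, -0.6, -0.5]
finger_gap: 16.0
grip_force: 0.0
tcp g [[-34.32221114  -0.74957831]]
plug [276.30722089 239.8899547 ] 3753 [[-5.21278446 -1.01123659]]
```

View pics/w5.png

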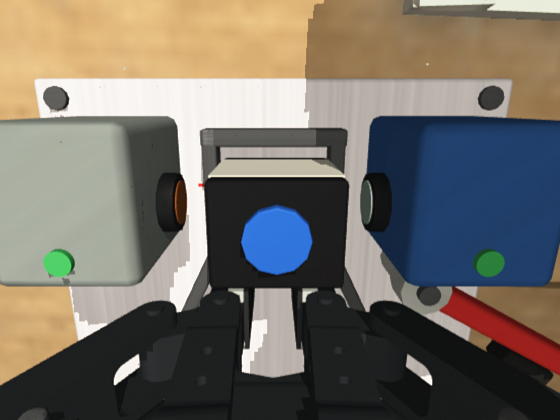

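The cell is in the lane, square and centred between the lenses (cap cols 205-349; lenses at (180,202) and (368,202)), and about 5 mm short of the stop. I'll push slowly until the force rises.

To row units: 4.5 mm / 600 = 0.0075, 4 mm / 600 = 0.0067.

```bash
echo '[[[0, 0, 0], [0.0025, -0.0012, 0], 16], [[0, 0, 0], [0.005, -0.0012, 0], 16], [[0, 0, 0], [0.0067, -0.0012, 0], 16], [[0, 0, 0], [0.0075, -0.0012, 0], 16], [[0, 0, 0], [0.0075, -0.0012, 0], 16]]' | python3 steer.py; echo '[[[0, 0, 0], [0.0012, 0, 0], 16], [[0, 0, 0], [0.0023, 0, 0], 16], [[0, 0, 0], [0.0023, 0, 0], 16]]' | python3 steer.py
python3 - <<'E'
from h import *
w=cams.snapshot("wrist"); print("tcp g",tog(sensors.sense()["tool_pos"]))
c,n,p=blob(w,(100,120,120),(130,255,255),(200,100,330,300)); print("plug",c,n,tog(onz(w,c,66)))
E
```

```text
time: 11.22
tool_pos: [608.7, 176.5, 25.3]
tcp_rot: [-180.0, -0.0, 2.3]
ft_force: [-0.7, -0.3, 0.8]
finger_gap: 15.8
grip_force: 0.2
time: 11.6
tool_pos: [610.1, 176.6, 25.3]
tcp_rot: [-180.0, -0.0, 2.3]
ft_force: [-0.4, 0.3, 1.3]
finger_gap: 16.1
grip_force: 0.2
tcp g [[-28.52527055  -0.09327059]]
plug [277.27646591 240.4911117 ] 3769 [[ 0.32271966 -0.6085762 ]]
```

To row units: 1.3 mm / 600 = 0.0022, 0.7 mm / 600 = 0.0012.

```bash
for i in 1; do echo '[[[0, 0, 0], [0.0012, 0, 0], 16], [[0, 0, 0], [0.0022, 0, 0], 16], [[0, 0, 0], [0.0022, 0, 0], 16]]' | python3 steer.py; done
python3 - <<'E'
from h import *
w=cams.snapshot("wrist"); print("tcp g",tog(sensors.sense()["tool_pos"]))
c,n,p=blob(w,(100,120,120),(130,255,255),(200,100,330,300)); print("plug",c,n,tog(onz(w,c,66)))
E
```

```text
time: 12.02
tool_pos: [610.3, 176.6, 25.1]
tcp_rot: [180.0, 0.1, 2.4]
ft_force: [-7.2, -0.5, 2.7]
finger_gap: 15.9
grip_force: 3.1
tcp g [[-28.32448066  -0.07561553]]
plug [277.39628647 241.07267905] 3770 [[ 0.54739237 -0.5983963 ]]
```

The force reads 7 N and the advance has stopped, so the cell is home. I'll back off, rise and measure the keeper pin and hinge from two camera places.

To row units: -175 mm / 600 = -0.2917, 100 mm / 600 = 0.1667.

```bash
echo '[[[0, 0, 0], [-0.0167, 0, 0], 16], [[0, 0, 0], [-0.05, 0, 0], 16], [[0, 0, 0], [-0.0833, 0, -0.05], 16], [[0, 0, 0], [-0.1167, 0.0333, -0.1333], 16], [[0, 0, 0], [-0.1367, 0.1, -0.2167], 24], [[0, 0, 0], [-0.1367, 0.1667, -0.2917], 24], [[0, 0, 0], [-0.1367, 0.1667, -0.2917], 24], [[0, 0, 0], [-0.1367, 0.1667, -0.2917], 24]]' | python3 steer.py
cat > k.py <<'E'
from h import *
w=cams.snapshot("wrist"); import sys
b=tuple(map(int,sys.argv[2:6])) if len(sys.argv)>2 else (150,0,560,260)
cv2.imwrite(f"pics/{sys.argv[1]}.png",w["pixels"]); np.save(f"pics/{sys.argv[1]}.npy",dict(w)); print("tcp",tog(sensors.sense()["tool_pos"]),sensors.sense()["tool_pos"][2])
c,n,p=blob(w,(0,130,80),(8,255,255),b); rc=cv2.minAreaRect(p.astype(np.float32)); bx=cv2.boxPoints(rc); print("red",n,rc,bx.round(1).tolist())
e=sorted([(np.linalg.norm(bx[i]-bx[i-1]),i) for i in range(4)])[:2]; m=[(bx[i]+bx[i-1])/2 for _,i in e]; g=tog(onz(w,m,44)); print("arm ends g at z44",g.round(1).tolist())
d=g[0]-g[1]; H=np.array([-34,-58]); f=g[np.argmax(np.linalg.norm(g-H,axis=1))]; v=f-H; print("theta deg line",np.degrees(np.arctan2(-d[0],d[1])),"from hinge",np.degrees(np.arctan2(-v[0],v[1])),np.linalg.norm(v))
c,n,p=blob(w,(100,120,120),(130,255,255),(0,0,560,60) ) if 0 else (None,)*3
E
python3 k.py w6
```

```text
time: 13.08
tool_pos: [533.3, 73.3, 200.1]
tcp_rot: [-180.0, -0.0, 2.3]
ft_force: [0.3, 0.1, -0.3]
finger_gap: 24.1
grip_force: 0.0
tcp [[-109.98102367  -99.73219918]] 199.08032030338796
red 1090 ((270.4153747558594, 124.52308654785156), (91.28956604003906, 12.651541709899902), 29.744882583618164) [[227.60000610351562, 107.4000015258789], [233.89999389648438, 96.4000015258789], [313.20001220703125, 141.6999969482422], [306.8999938964844, 152.6999969482422]]
arm ends g at z44 [[-38.6, -66.0], [-74.4, -130.0]]
theta deg line -29.178054421893908 from hinge 150.71295526044022 82.52634388710715
```

View pics/w6.png

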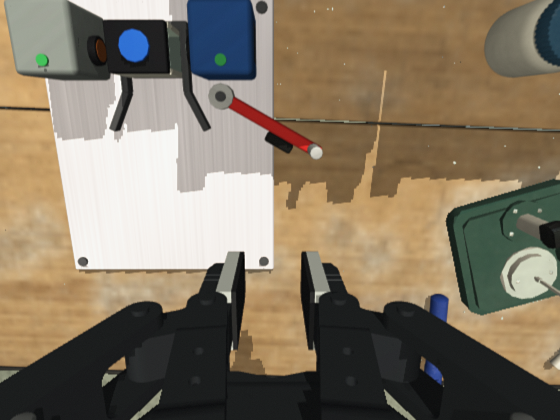

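The keeper is untouched, with its hinge at (221,97) and pin top at (316,152), at θ of about 150.8°. The cell is home between the lenses at (135,46). Next I'll triangulate the pin.

Run:
```python
from h import *
w=np.load("pics/w6.npy",allow_pickle=True).item(); w2=np.load("pics/w2.npy",allow_pickle=True).item()
c,n,p=blob(w,(0,0,140),(180,70,255),(306,142,326,163)); print(c,n)
P=tri([(w,c),(w2,(381.1,131.6))]); print("pin tri",tog(P),P[2],"at69",tog(onz(w,c,69)),tog(onz(w,c,65)))
H=np.array([-34,-58])
for th in (150.8,138,125,112,99,86,73,60,47,34,22,11,0,-1.5):
    a=np.radians(th); p=H+85*np.array([-np.sin(a),np.cos(a)]); print(th,p.round(1))
```

```text
[315.97674419 152.35658915] 129
pin tri [[ -75.11108323 -131.74319885]] 71.08523913288455 at69 [[ -75.49035929 -132.01483202]] [[ -75.9908949 -132.490758 ]]
150.8 [ -75.5 -132.2]
138 [ -90.9 -121.2]
125 [-103.6 -106.8]
112 [-112.8  -89.8]
99 [-118.   -71.3]
86 [-118.8  -52.1]
73 [-115.3  -33.1]
60 [-107.6  -15.5]
47 [-96.2  -0. ]
34 [-81.5  12.5]
22 [-65.8  20.8]
11 [-50.2  25.4]
0 [-34.  27.]
-1.5 [-31.8  27. ]
```

The pin is confirmed at gauge (-75.5, -132.2), top at z about 70. I'll grip it above the arm.

To row units: 149 mm / 600 = 0.2483, 34.5 mm / 600 = 0.0575.

```bash
echo '[[[0, 0, 0], [0.0575, 0.0542, 0.0333], 30], [[0, 0, 0], [0.0575, 0.0542, 0.1], 30], [[0, 0, 0], [0.0575, 0.0542, 0.1667], 30], [[0, 0, 0], [0.0575, 0.0542, 0.2167], 30], [[0, 0, 0], [0.0575, 0.0542, 0.2483], 30], [[0, 0, 0], [0.0575, 0.0542, 0.2483], 30], [[0, 0, 0], [0.0575, 0.0542, 0.2483], 30]]' | python3 steer.py; echo '[[[0, 0, 0], [0, 0, 0], 5], [[0, 0, 0], [0, 0, 0], 5], [[0, 0, 0], [0, 0, 0], 5], [[0, 0, 0], [0, 0, 0], 5]]' | python3 steer.py 30
python3 -c "
from h import *
print(tog(sensors.sense()['tool_pos']))"
```

```text
time: 14.0
tool_pos: [570.1, 42.6, 52.4]
tcp_rot: [180.0, -0.1, 2.4]
ft_force: [0.3, 0.5, -0.1]
finger_gap: 30.4
grip_force: 0.0
time: 14.5
tool_pos: [570.4, 42.0, 52.9]
tcp_rot: [180.0, -0.1, 2.3]
ft_force: [-1.9, -1.7, 6.7]
finger_gap: 8.5
grip_force: 29.5
[[ -73.57955531 -132.97464481]]
```

To row units: -80.1 mm / 600 = -0.1335, -60.9 mm / 600 = -0.1015.

```bash
echo '[[[0, 0, 0], [-0.0257, -0.0183, 0], 5], [[0, 0, 0], [-0.0468, -0.0423, 0], 5], [[0, 0, 0], [-0.0622, -0.0707, 0], 5], [[0, 0, 0], [-0.0708, -0.1015, 0], 5], [[0, 0, 0], [-0.0722, -0.1335, 0], 5], [[0, 0, 0], [-0.0722, -0.1335, 0], 5]]' | python3 steer.py
python3 -c "
from h import *
s=sensors.sense();print(tog(s['tool_pos']),s['ft_force'])"; python3 k.py w7 100 0 450 300
```

```text
time: 15.25
tool_pos: [522.7, 121.9, 52.3]
tcp_rot: [-179.9, -0.0, 2.4]
ft_force: [-6.4, 1.0, 10.2]
finger_gap: 8.4
grip_force: 31.2
[[-118.01644569  -51.2321724 ]] [-6.40332744  0.98976694 10.22012797]
tcp [[-118.06889666  -51.66913765]] 52.25118888502798
red 3817 ((281.1715087890625, 173.0598907470703), (23.96610450744629, 172.8282928466797), 6.254032611846924) [[259.79998779296875, 257.70001220703125], [278.70001220703125, 85.9000015258789], [302.5, 88.5], [283.70001220703125, 260.29998779296875]]
arm ends g at z44 [[-117.0, -50.0], [-42.8, -57.3]]
theta deg line 84.3177960006888 from hinge 84.46117356010765 83.34108808426883
```

View pics/w7.png

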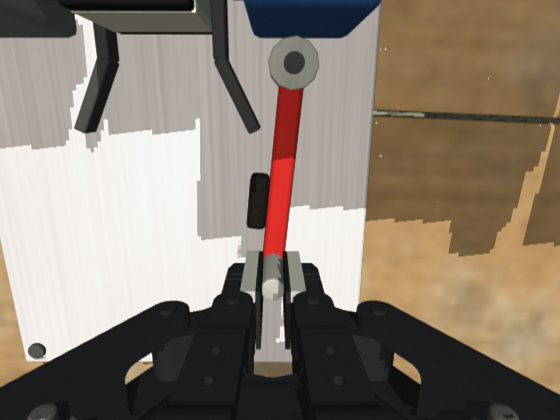

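The keeper follows well. It is at θ ≈ 84° with the pin held at (272,285) between the pads. I'll continue.

To row units: -77.5 mm / 600 = -0.1292, -72.9 mm / 600 = -0.1215.

```bash
echo '[[[0, 0, 0], [0.0058, -0.0317, 0], 5], [[0, 0, 0], [0.0187, -0.061, 0], 5], [[0, 0, 0], [0.0377, -0.0868, 0], 5], [[0, 0, 0], [0.0622, -0.1077, 0], 5], [[0, 0, 0], [0.0883, -0.1215, 0], 5], [[0, 0, 0], [0.1, -0.1255, 0], 5], [[0, 0, 0], [0.1143, -0.1292, 0], 5], [[0, 0, 0], [0.1143, -0.1292, 0], 5]]' | python3 steer.py; echo '[[[0, 0, 0], [0.0083, -0.0013, 0], 5], [[0, 0, 0], [0.0167, -0.0023, 0], 5], [[0, 0, 0], [0.0217, -0.0027, 0], 5], [[0, 0, 0], [0.025, -0.0027, 0], 5], [[0, 0, 0], [0.0267, -0.0027, 0], 5], [[0, 0, 0], [0.0267, -0.0027, 0], 5]]' | python3 steer.py; python3 k.py w8 100 150 560 330
```

```text
time: 16.3
tool_pos: [589.5, 200.4, 52.1]
tcp_rot: [-180.0, -0.1, 2.3]
ft_force: [2.4, -2.7, 5.1]
finger_gap: 8.3
grip_force: 31.2
time: 17.05
tool_pos: [604.4, 202.5, 52.0]
tcp_rot: [180.0, -0.1, 2.3]
ft_force: [0.2, -3.0, 6.1]
finger_gap: 8.1
grip_force: 31.4
tcp [[-33.14901498  26.0549672 ]] 52.03386861927668
red 3339 ((350.6603698730469, 260.605712890625), (26.548185348510742, 180.89405822753906), 88.9324951171875) [[260.0, 249.0], [440.79998779296875, 245.60000610351562], [441.29998779296875, 272.20001220703125], [260.5, 275.6000061035156]]
arm ends g at z44 [[-33.6, 32.6], [-31.9, -49.4]]
theta deg line 1.1879329107286767 from hinge -0.243186328597987 90.55733048148157
```

To row units: 2 mm / 600 = 0.0033, 1 mm / 600 = 0.0017.

```bash
echo '[[[0, 0, 0], [0.0017, 0, 0], 5], [[0, 0, 0], [0.0033, 0, 0], 5], [[0, 0, 0], [0.0033, 0, 0], 5]]' | python3 steer.py; echo '[[[0, 0, 0], [0.0008, 0, 0], 5], [[0, 0, 0], [0.0017, 0, 0], 5], [[0, 0, 0], [0.0017, 0, 0], 5]]' | python3 steer.py; python3 k.py w9 100 150 560 330
```

```text
time: 17.48
tool_pos: [606.2, 202.6, 52.0]
tcp_rot: [180.0, -0.0, 2.3]
ft_force: [-1.1, -2.3, 5.9]
finger_gap: 8.5
grip_force: 31.5
time: 17.85
tool_pos: [606.2, 202.6, 51.9]
tcp_rot: [180.0, 0.1, 2.3]
ft_force: [-5.1, -3.1, 10.5]
finger_gap: 8.2
grip_force: 31.8
tcp [[-31.36651927  26.09428138]] 51.90976266410559
red 3114 ((366.0, 262.0), (26.0, 150.0), 90.0) [[291.0, 249.0], [441.0, 249.0], [441.0, 275.0], [291.0, 275.0]]
arm ends g at z44 [[-31.6, 18.6], [-31.6, -49.5]]
theta deg line 0.03047541945045719 from hinge -1.7714038913891914 76.64930617675405
```

The arm's line angle is 0.0° and it is pressing the stop with 5 N, so it is shut. I'll open just enough to release, ease back, then lift.

The manual's scale: shifts go in shares of 600 mm and turns go in shares of 180 degrees. Converting my numbers, -120 mm / 600 = -0.2, -70 mm / 600 = -0.1167.

```bash
echo '[[[0, 0, 0], [0, 0, 0], 13], [[0, 0, 0], [0, 0, 0], 13], [[0, 0, 0], [0, 0, 0], 13], [[0, 0, 0], [-0.0033, 0, 0], 13], [[0, 0, 0], [-0.0033, 0, -0.02], 13], [[0, 0, 0], [-0.0033, 0, -0.05], 13], [[0, 0, 0], [-0.02, 0, -0.1167], 13], [[0, 0, 0], [-0.05, 0, -0.2], 13]]' | python3 steer.py; echo '[[[0, 0, 0], [-0.0333, 0.05, -0.0667], 20], [[0, 0, 0], [-0.0333, 0.05, -0.1], 20], [[0, 0, 0], [-0.0333, 0.05, -0.1], 20]]' | python3 steer.py; python3 k.py w10 100 20 560 260
```

```text
time: 18.9
tool_pos: [576.7, 201.8, 173.1]
tcp_rot: [180.0, 0.0, 2.3]
ft_force: [1.3, 1.0, 0.6]
finger_gap: 13.1
grip_force: 0.0
time: 19.27
tool_pos: [559.9, 171.7, 234.6]
tcp_rot: [-179.9, -0.3, 2.3]
ft_force: [-0.0, 0.3, -0.5]
finger_gap: 20.1
grip_force: 0.0
tcp [[-79.85805258  -2.9669268 ]] 232.12606656277447
red 873 ((282.99407958984375, 132.98141479492188), (82.12954711914062, 10.974472045898438), 0.7073193788528442) [[241.89999389648438, 138.0], [242.0, 127.0], [324.1000061035156, 128.0], [324.0, 139.0]]
arm ends g at z44 [[-34.5, -48.5], [-33.6, 26.0]]
theta deg line 179.32915959621613 from hinge -0.26558022248854707 83.98799232742488
```

View pics/w10.png

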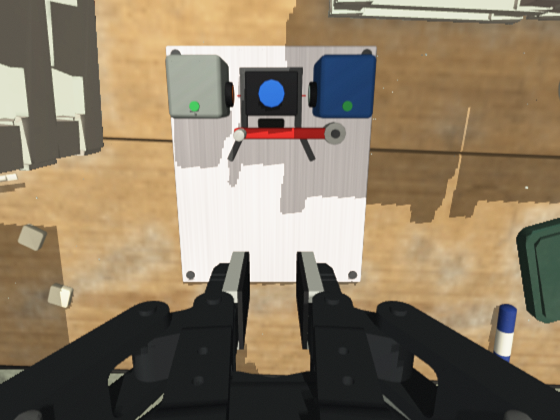

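The keeper (239,133)-(335,133) lies straight across behind the cell at (271,93), between the lenses. I'll make a last check of the cell position, then hand in.

Run:
```python
from h import *
w=cams.snapshot("wrist")
c,n,p=blob(w,(100,120,120),(130,255,255),(250,75,295,115)); g=tog(onz(w,c,66))[0]; print(c,g)
if abs(g[0])<2 and abs(g[1])<2: print(r.hand_in())
```

```text
[270.92881944  90.68055556] [-0.01412957 -0.55088961]
the job is handed in; nothing more can be done
None
```

The cell is fully home and square in its lane (within about 0.6 mm of the seat by camera), the red keeper is shut behind it against its stop, no stray item was touched, and I handed the job in at about 19 s of the 72 s allowed.

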